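# Mount the vial carrier on the tilted tube rotator

### The arm

A 6-joint arm with a two-finger parallel gripper is mounted at the origin on the work surface. World frame = base frame: x ahead of the robot, y to its left, z up, the work surface at z = 0. Lengths are in mm, angles in rad, forces in N, time in s.
With the tool pointing down it reaches from about 300 to 875 mm from the base axis. Payload 4.2 kg.
Tool frame: the origin (TCP) lies where the fingers leave the gripper's body, on its centre line; the fingertips stand 73 mm ahead of it and the grasp point (between the pads) lies 54 mm ahead of it; z points along the fingers, y is the direction in which the jaws open and shut (so a half turn about z gives the same grasp; the last joint's range is limited). The gripper opens to 85 mm and grips with 20 to 120 N. Pads are 22 mm wide; open, the fingers measure 114 mm over their backs; the gripper's body (76 mm by 85 mm) begins 54 mm behind the grasp point. The pads swing forward as they close: fully open they stand 13 mm farther back than shut.
Start: joints at [1.206, 0.32, 1.565, -0, 1.257, -0.02], TCP at [194.355, 541.165, 303.938] pointing down, gripper open.
Joint ranges: [-3.11, 3.11], [-0.84, 2.01], [0.21, 2.61], [-1.34, 4.49], [0.05, 2.63], [-2.56, 2.56]. Speed limits (rad/s): [2.57, 2.57, 3.14, 3.14, 3.14, 3.14].

### API

Orientations are given as a rotation vector (axis times angle).
In Python, from workcell import r gives the robot as it stands.
- The arm moves only by the shell command python3 -m jog 'ROWS' [OPENING] [FORCE]. ROWS is JSON, a list of rows, each a list of 6 numbers: the shift along the world's x, y, z in units of 0.25 m (1.0 is 0.25 m), then the turn, a rotation vector about the world's x, y, z in units of 180 degrees (1.0 is 180 degrees). A call has 1 to 5 rows; each row is the pose to reach, as a shift and turn from the pose commanded when the call began, turning the shorter way round; what a row does not reach only later rows make up. A row lasts 1/10 s, in which the tool goes at most 50 mm and 8.59 degrees, less where a joint would pass 70% of its speed; a pose out of reach is approached as far as the arm can. A call with a number of a shift or a turn outside -1 to 1 is refused whole. A call with a gripper value outside its range is refused whole. OPENING is the closure in counts, from 0 (fully open) to 255 (shut), set as the call begins (- or left out, the last holds). The fingers move at their own pace and stop on an object; FORCE is the grip in N (left out, the last holds). Time passes only in rows, so rows that repeat a pose let the fingers close. It gives the time, the measured TCP pose, the force and the opening at its end, in the units of the state.
- r.state(): the state, without advancing time (a new reading comes with each control period).
- r.read_camera(name): name is "side" or "top" or "wrist"; returns (picture, depth): 384x512x3 uint8, red, green, blue; 384x512 float32, mm along the optical axis (not along the pixel's ray), 0 where there is no reading.
- r.calibration(name): a dict with "camera_matrix" (3x3 intrinsics, pixels), "k1" (the pictures are not rectified: a ray, as slopes to the right and down, at radius r is drawn at 1 + k1 r^2 times it, then the intrinsics apply), "origin" and "rotation" of the camera in the world; the wrist camera has in their place "tool_from_camera" (4x4, takes a point from camera to tool coordinates, whose origin is the TCP and whose axes are the flange's). Camera axes: x right, y down, z forward; pixel columns grow to the right and rows downward; lengths in mm; the calibration is good to about 2 mm. A picture is of the moment at which its call begins: read the wrist's pose just before it. calibration takes no time and is no camera call.
- r.finish_job(): hands the job in, once; it reports no verdict.
The state is a dict: "t": time; "qpos": joint angles; "qd": joint speeds; "joint_torque": joint torques, N m; "tcp_pos": TCP position; "ee_rot": TCP orientation; "contact_force": force on the tool from outside, world axes, zero at the start; "wrist_torque": the same for the moment, N m; "grip_width": finger opening in mm.
Only numpy, scipy, OpenCV 4.12 (cv2) and the standard library are available. Lean on these libraries where they do the work, as an engineer would, in place of code of your own. Each camera call takes 0.05 s, during which the arm holds its last target. There are 200 camera calls.

### The job

Mount the loaded vial carrier on the tube rotator: slip its collar over the centre spigot of the tilted drive plate, turn it until its four holes find the four drive pins, and let it slide fully home, flat against the plate. Ease it on gently, feeling for the pins with light pressure rather than ramming or forcing it, then let go, leaving the other things on the bench where they stand.

Things in the scene. Friction and masses are not known exactly. Their poses are not given: they have to be found in the camera images.
- carrier_grip (a point): On the axis of the loose vial carrier, 38 mm above its underside, where its collar is gripped. z points up out of the collar. The collar is octagonal, 40 mm across flats, top 52 mm above the underside; the +x, +y, -x, -y axes and the directions half-way between stand square on its 8 flats. A 22 mm bore, chamfered 2 mm below, goes right through collar and disc
- carrier_seat (a point): Centre of the carrier's flat underside, axes as carrier_grip; when home it lies on drive_face. The carrier (0.24 to 0.46 kg) is a white disc 180 mm across, 8 mm thick, lying on the bench, collar up. Capped vials lie on it like spokes, 47 to 88 mm off the axis, up to 22 mm above the underside, at 22.5 degrees and every 45 degrees on
- carrier_hole (a point): Mouth, at the underside, of one of the carrier's four through holes: 11 mm wide, steel-bushed, 90 degrees apart at 32 mm from the axis, on the +x, +y, -x and -y axes of the carrier; this is the one at +x
- drive_face (a point): Centre of the face of the rotator's drive plate (aluminium, 88 mm across). z is the drive axis, out of the plate, up and roughly towards the robot, 25 to 39 degrees from vertical (clamped). x and y belong to the motor housing and do NOT tell where the pins stand: the plate stopped at any angle. It is held by its gear motor unless twisted with more than about 1 N m
- spigot_tip (a point): Tip of the drive plate's steel centre spigot: 34 mm out of the face on the drive axis; 20 mm in diameter, its last 8 mm tapering to 10 mm. Round it stand four steel drive pins, 8 mm in diameter, 14 mm long, last 3 mm tapering to 5 mm, 90 degrees apart at 32 mm from the axis. Until the holes meet the pins the carrier rests on the pin tips, 14 mm off the face
- rotator: tube rotator, fixed to the bench: white base 200 x 170 mm and 45 mm high, origin at the centre of its underside, front (with the controls) towards its own -x; on it a yoke, 152 mm wide over its two clamp knobs and up to 146 mm high, carries the grey motor housing with the drive plate
- bottle_big: bystander: glass bottle with dark blue cap, 86 mm in diameter, 175 mm high; origin at the centre of its underside
- bottle_small: bystander: glass bottle with dark blue cap, 56 mm in diameter, 105 mm high; origin at the centre of its underside
- tip_box: bystander: pipette tip box, 128 x 88 mm, 71 mm high; origin at the centre of its underside
- cryobox: bystander: orange storage box, 134 x 134 mm, 53 mm high; origin at the centre of its underside
- tub: bystander: white plastic tub with lid, 92 mm in diameter, 91 mm high; origin at the centre of its underside
- beaker: bystander: glass beaker, 68 mm across the rim, 85 mm high; origin at the centre of its underside
- tube_rack: bystander: white rack of small tubes, 105 x 45 mm, 38 mm high; origin at the centre of its underside

How it is judged:
By the outcome, as a careful person would: the job done as asked, in the order asked, and still so for the second after the job is handed in, with the robot touching nothing.
It also fails if it takes over 58 s, if anything falls off the work surface, if the arm or the gripper's body presses on something with over 40 N, if the wrist force passes 120 N, or if a joint passes its speed limit or range.

## Working session

There is one attempt and no reset: what is moved stays moved. The work goes in short steps, Python scripts to look and compute and a shell command to move; the robot and the scene stay as the last step left them, time stands still between calls to the robot, and variables do not carry over. Pictures are saved under pics/ and viewed, about 8 in all and at most 12, crops included, and the job is handed in when it is done.

```bash
ls; mkdir -p pics; cat > h.py <<'E'
import numpy as np, cv2
from scipy.spatial.transform import Rotation as R
from workcell import r
def save(name,fn):
    p,d=r.read_camera(name); cv2.imwrite('pics/'+fn+'.png',p[...,::-1]); np.save('pics/'+fn+'_d.npy',d); return p,d
def campose(name,s=None):
    c=r.calibration(name)
    if 'origin' in c: return np.array(c['camera_matrix']),c['k1'],np.array(c['origin']),np.array(c['rotation'])
    s=s or r.state(); T=np.eye(4); T[:3,:3]=R.from_rotvec(s['ee_rot']).as_matrix(); T[:3,3]=s['tcp_pos']
    T=T@np.array(c['tool_from_camera']); return np.array(c['camera_matrix']),c['k1'],T[:3,3],T[:3,:3]
def slopes(uv,K,k1):
    uv=np.atleast_2d(uv).astype(float); x=np.c_[(uv[:,0]-K[0,2])/K[0,0],(uv[:,1]-K[1,2])/K[1,1]]
    y=x.copy()
    for _ in range(20): y=x/(1+k1*(y**2).sum(1,keepdims=True))
    return y
def ray(uv,cp):
    K,k1,o,Rm=cp; s=slopes(uv,K,k1); return o,(np.c_[s,np.ones(len(s))])@Rm.T
def plane(uv,cp,p0,n=(0,0,1)):
    o,d=ray(uv,cp); n=np.array(n); t=((np.array(p0)-o)@n)/(d@n); return o+d*t[:,None]
def cloud(d,cp):
    v,u=np.mgrid[:d.shape[0],:d.shape[1]]; uv=np.c_[u.ravel(),v.ravel()]
    o,dd=ray(uv,cp); P=o+dd*d.ravel()[:,None]; P[d.ravel()==0]=np.nan; return P.reshape(*d.shape,3)
def proj(P,cp):
    K,k1,o,Rm=cp; c=(np.atleast_2d(P)-o)@Rm; s=c[:,:2]/c[:,2:]; s=s*(1+k1*(s**2).sum(1,keepdims=True)); return s*[K[0,0],K[1,1]]+K[:2,2]
E
python3 - <<'E'
from h import *
s=r.state(); print({k:np.round(v,3) for k,v in s.items()})
ims=[]
for n in('side','top','wrist'):
    p,d=save(n,n+'0'); c=campose(n,s); np.savez('pics/%s0_c.npz'%n,K=c[0],k=c[1],o=c[2],R=c[3]); print(n,c[2].round(),c[3][:,2].round(2),c[0][0,0],c[1],np.median(d))
a,b=[cv2.imread(f'pics/{n}0.png') for n in('side','top')]
cv2.imwrite('pics/st.png',np.vstack([a,b])[:, :]) 
cv2.imwrite('pics/st.png',cv2.resize(np.hstack([a,b]),(800,300)))
E
```

```text
pics
{'t': np.float64(0.0), 'qpos': array([ 1.206,  0.32 ,  1.566,  0.   ,  1.257, -0.02 ]), 'qd': array([-0.001,  0.   , -0.   , -0.001,  0.   , -0.   ]), 'joint_torque': array([-2.0000e-03, -4.1553e+01, -2.3415e+01, -0.0000e+00,  8.0000e-03,
        0.0000e+00]), 'tcp_pos': array([194.225, 540.835, 303.067]), 'ee_rot': array([-5.390e-01, -3.095e+00,  3.000e-03]), 'contact_force': array([0.224, 0.328, 1.053]), 'wrist_torque': array([-0.008, -0.001, -0.052]), 'grip_width': np.float64(85.292)}Traceback (most recent call last):
  File "<stdin>", line 5, in <module>
IndexError: too many indices for array: array is 1-dimensional, but 2 were indexed
```

View pics/side0.png

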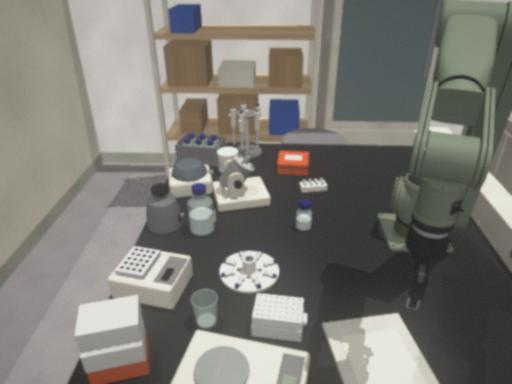

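The side view shows the carrier at about (249,268) and the rotator at about (238,188). The calibration rotation is evidently a rotation vector, so I'll fix my helper.

```bash
sed -i "s/np.array(c\['origin'\]),np.array(c\['rotation'\])/np.array(c['origin']),(lambda q: R.from_rotvec(q).as_matrix() if q.ndim==1 else q)(np.array(c['rotation']))/" h.py
python3 - <<'E'
from h import *
s=r.state()
for n in('side','top','wrist'):
    p,d=save(n,n+'0'); c=campose(n,s); np.savez('pics/%s0_c.npz'%n,K=c[0],k=c[1],o=c[2],R=c[3]); print(n,c[2].round(),c[3][:,2].round(2),c[0][0,0],c[1],np.median(d))
    if n=='side':
        P=cloud(d,c); print(P[268,249],P[185,238],P[165,235])
E
```

```text
side [ 483. 1164.  845.] [ 0.04 -0.86 -0.51] 407.32034983478803 -0.021932456756028198 1754.8025
[554.03890987 240.59583876  31.6777596 ] [ 617.55827107 -131.7913504   102.13423703] [ 630.97892437 -176.80106123  161.28152211]
top [ 432.  -35. 1368.] [ 0.09  0.01 -1.  ] 397.04375652463284 -0.12942638970828002 1366.9714
wrist [128. 565. 372.] [ 0.26 -0.09 -0.96] 280.70671495516723 -0.008926125018588403 361.12006
```

View pics/top0.png

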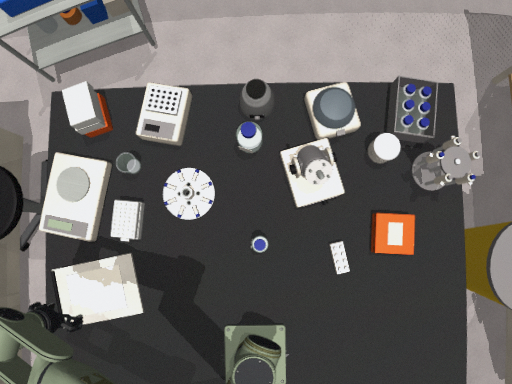

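Top view: the carrier is at (188,193) with its collar at its centre. The rotator base is at (313,172), with the spigot and pins near (322,173). The small bottle at (260,244) is the nearest obstacle on the path.

```bash
python3 - <<'E'
from h import *
f=np.load('pics/top0_c.npz'); c=(f['K'],float(f['k']),f['o'],f['R'])
d=np.load('pics/top0_d.npy'); P=cloud(d,c)
print('tilt cam',c[3].round(3).tolist(), r.calibration('wrist')['tool_from_camera'])
for u,v in [(188,193),(188,175),(322,173),(318,160),(313,172),(260,244),(249,135),(255,90),(385,150),(340,257),(300,205),(128,162)]: print(u,v,P[v,u].round(0))
# carrier
m=(P[...,2]>4)&(P[...,2]<70)&(np.hypot(*(P[...,:2]-P[193,188,:2]).transpose(2,0,1))<120)
m2=m&(P[...,2]>42); print('collar',np.nanmedian(P[m2],0),m2.sum(),'disc',(P[m].min(0)+P[m].max(0))/2,P[m].min(0),P[m].max(0))
w=np.load('pics/wrist0_d.npy'); cv2.imwrite('pics/t2.png',cv2.resize(cv2.imread('pics/top0.png')[110:230,140:370],None,fx=3.4,fy=3.4,interpolation=cv2.INTER_CUBIC))
# drive plate region points
rg=P[120:215,275:350].reshape(-1,3); rg=rg[rg[:,2]>60]
best=None;rng=np.random.default_rng(0)
for i in range(3000):
    a=rg[rng.choice(len(rg),3,0)]; n=np.cross(a[1]-a[0],a[2]-a[0]); 
    if np.linalg.norm(n)<1: continue
    n/=np.linalg.norm(n); n*=np.sign(n[2]); t=np.degrees(np.arccos(n[2]))
    if not 22<t<42 or n[0]>0: continue
    k=(abs((rg-a[0])@n)<2.); k&=np.linalg.norm(rg-a.mean(0),axis=1)<60
    if best is None or k.sum()>best[0]: best=(k.sum(),n,t,rg[k].mean(0),k)
print(best[:4],len(rg))
E
```

```text
tilt cam [[-0.017, -0.996, 0.086], [-1.0, 0.018, 0.009], [-0.01, -0.086, -0.996]] [[ 1.02519719e-03 -9.61386401e-01 -2.75200178e-01  7.04896314e+01]
 [ 9.99999474e-01  9.81905137e-04  2.95081220e-04  7.01046430e-01]
 [-1.34666044e-05 -2.75200335e-01  9.61386902e-01 -6.88454677e+01]
 [ 0.00000000e+00  0.00000000e+00  0.00000000e+00  1.00000000e+00]]
188 193 [557. 225.  -2.]
188 175 [619. 223.   7.]
322 173 [ 593. -216.  181.]
318 160 [ 633. -205.  182.]
313 172 [ 599. -190.  166.]
260 244 [381. -24. 108.]
249 135 [715.   3. 177.]
255 90 [870. -17. 145.]
385 150 [ 679. -441.   92.]
340 257 [ 328. -292.   24.]
300 205 [ 505. -159.   43.]
128 162 [670. 439.   5.]
collar [555.25610899 221.30752009  51.11281572] 102 disc [555.47935239 224.29291828  30.56511426] [438.58041321 105.22433111   4.00187167] [672.37829157 343.36150545  57.12835684]
(np.int64(283), array([-0.59762735, -0.19951631,  0.77655315]), np.float64(39.053940667669316), array([ 600.1788432 , -206.04589857,  158.92308995])) 1811
```

```bash
python3 -m jog '[[0.14,-0.124,-0.02,0,0,0],[0.28,-0.25,-0.04,0,0,0],[0.42,-0.375,-0.06,0,0,0],[0.56,-0.5,-0.08,0,0,0],[0.7,-0.626,-0.1,0,0,0]]'; python3 -m jog '[[0.14,-0.124,-0.02,0,0,0],[0.28,-0.25,-0.04,0,0,0],[0.42,-0.375,-0.06,0,0,0],[0.56,-0.5,-0.08,0,0,0],[0.69,-0.626,-0.1,0,0,0]]';python3 -m jog '[[0,0,0,0,0,0],[0,0,0,0,0,0]]'
python3 - <<'E'
from h import *
s=r.state(); p,d=save('wrist','w1'); c=campose('wrist',s); np.savez('pics/w1_c.npz',K=c[0],k=c[1],o=c[2],R=c[3])
print(s['t'],s['tcp_pos'],s['ee_rot'],s['contact_force'],s['qpos'])
cv2.imwrite('pics/w1v.png',cv2.resize(cv2.imread('pics/w1.png'),None,fx=1.5,fy=1.5,interpolation=cv2.INTER_CUBIC))
E
```

```text
t: 0.7
tcp_pos: [370.4, 383.3, 278.7]
ee_rot: [0.538, 3.095, 0.0]
contact_force: [0.3, 0.1, 0.2]
grip_width: 85.2
t: 1.2
tcp_pos: [543.2, 226.6, 253.6]
ee_rot: [0.539, 3.095, 0.0]
contact_force: [0.9, 1.0, 0.2]
grip_width: 85.2
t: 1.4
tcp_pos: [542.1, 227.4, 253.3]
ee_rot: [-0.542, -3.093, 0.0]
contact_force: [-0.8, 0.2, -0.6]
grip_width: 85.3
1.4 [542.1281821  227.36873644 253.32308413] [-5.42296868e-01 -3.09295509e+00  3.58349375e-04] [-0.78264291  0.19542363 -0.60288391] [ 3.77317640e-01  3.75430449e-01  1.61216269e+00  6.20523650e-04
  1.15535979e+00 -8.46592146e-01]
```

View pics/w1v.png

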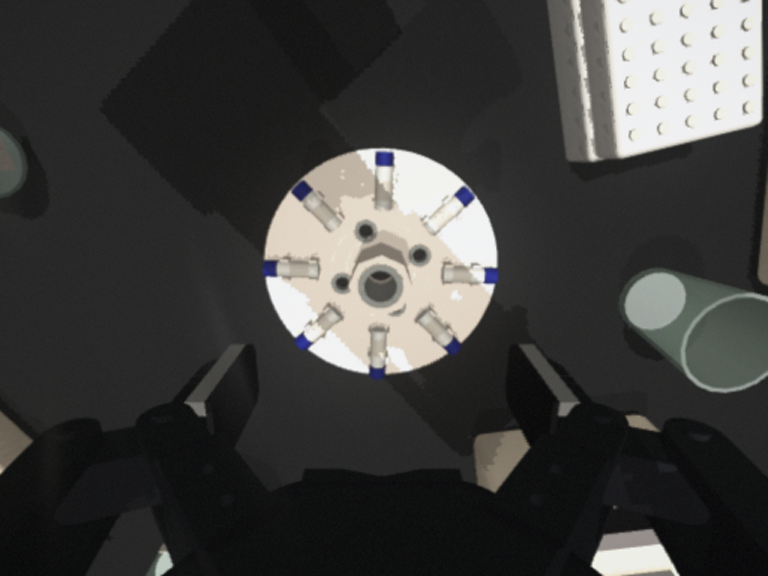

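The wrist view shows the whole carrier. Three bushed holes are at (366,231), (419,255) and (342,283), and the bore mouth is at (380,286), all in 1.5x pixels. I'll work out its pose from the caps and holes.

```bash
python3 - <<'E'
from h import *
from scipy.optimize import least_squares
f=np.load('pics/w1_c.npz'); c=(f['K'],float(f['k']),f['o'],f['R'])
im=cv2.imread('pics/w1.png'); hsv=cv2.cvtColor(im,cv2.COLOR_BGR2HSV)
m=cv2.inRange(hsv,(110,120,60),(130,255,255)); n,l,st,ce=cv2.connectedComponentsWithStats(m)
k=[i for i in range(1,n) if st[i,4]>15]; P=plane(ce[k],c,(0,0,15)); print(st[k,4])
def circ(P):
    q=least_squares(lambda q:np.hypot(P[:,0]-q[0],P[:,1]-q[1])-q[2],[556,223,80]).x; return q,np.hypot(P[:,0]-q[0],P[:,1]-q[1])-q[2]
q,e=circ(P); a=np.degrees(np.arctan2(P[:,1]-q[1],P[:,0]-q[0]))
print('caps',q,e.round(1),a.round(1)); z=np.exp(8j*np.radians(a)).mean(); print('ang mod45 of caps',np.degrees(np.angle(z))/8, '=> axis angle mod45 ',(np.degrees(np.angle(z))/8-22.5)%45)
h=plane(np.array([(366,231),(419,255),(342,283)])/1.5,c,(0,0,8)); print('holes',h,np.hypot(*(h-np.r_[q[:2],0])[:,:2].T),np.degrees(np.arctan2(h[:,1]-q[1],h[:,0]-q[0])))
b=plane(np.array([(380.5,286)])/1.5,c,(0,0,52)); print('bore top',b)
d=plane(np.array([(264,263),(498,263),(384,148),(384,375)])/1.5,c,(0,0,8)); print(d)
D=np.load('pics/w1_d.npy');Q=cloud(D,c); mm=(abs(Q[...,2]-8)<3)&(np.hypot(Q[...,0]-556,Q[...,1]-223)<100); print('disc depth',Q[mm].mean(0)); 
print(c[3].round(3), R.from_rotvec(r.state()['ee_rot']).as_matrix().round(3))
E
```

```text
[80 71 75 68 73 63 60 59]
caps [556.44297481 221.64351008  84.29239986] [-0.  -0.  -0.2  0.3  0.2 -0.1  0.1 -0.2] [ 158.3 -157.5  114.1 -112.5   69.3  -67.6   24.   -21.7]
ang mod45 of caps -21.703727440465077 => axis angle mod45  0.7962725595349269
holes [[523.45071731 222.46836477   8.        ]
 [554.58613535 254.16513819   8.        ]
 [555.47069206 190.58515316   8.        ]] [33.00256717 32.57459359 31.07357186] [178.56782007  93.26778486 -91.79306044]
bore top [[555.10850794 222.76391252  52.        ]]
[[520.09875586 139.90446404   8.        ]
 [581.20139876 309.39967865   8.        ]
 [471.66111654 255.45451385   8.        ]
 [641.89919436 194.38578319   8.        ]]
disc depth [548.54132928 225.00840952   6.73677418]
[[ 0.339  0.905  0.257]
 [ 0.941 -0.326 -0.093]
 [-0.     0.274 -0.962]] [[-0.941  0.339 -0.001]
 [ 0.339  0.941  0.   ]
 [ 0.001 -0.    -1.   ]]
```

```bash
python3 - <<'E'
from h import *
s=r.state(); R0=R.from_rotvec(s['ee_rot']); n=np.array([-.6,-.2,.777]); n/=np.linalg.norm(n); F=np.array([600,-206,159.])
ax=np.array([.0,0,0]); Tc=np.array(r.calibration('wrist')['tool_from_camera'])
for rv in ([0.04,-0.116,0],[0.05,-0.11,0],[0.06,-0.10,0],[.07,-.1,0]):
    Rn=R.from_rotvec(np.array(rv)*np.pi)*R0; M=Rn.as_matrix(); cz=M@Tc[:3,2]; 
    tcp=F-cz*260-M@Tc[:3,3]; print(rv,cz@-n,tcp.round(),((tcp-s['tcp_pos'])/250).round(3))
E
```

```text
[0.04, -0.116, 0] 0.9831599171686894 [ 535. -229.  326.] [-0.027 -1.827  0.291]
[0.05, -0.11, 0] 0.9872138000162011 [ 538. -234.  327.] [-0.014 -1.849  0.293]
[0.06, -0.1, 0] 0.9893297139642439 [ 543. -240.  328.] [ 0.008 -1.872  0.296]
[0.07, -0.1, 0] 0.9925351782751737 [ 544. -245.  327.] [ 0.008 -1.894  0.292]
```

```bash
python3 -m jog '[[0,-0.19,0.08,0,0,0],[0,-0.38,0.16,0,0,0],[0,-0.57,0.24,0,0,0],[0,-0.76,0.3,0,0,0],[0,-0.95,0.3,0,0,0]]' >/dev/null; python3 -m jog '[[0,-0.19,0,0.014,-0.02,0],[0,-0.38,0,0.028,-0.04,0],[0,-0.57,0,0.042,-0.06,0],[0,-0.76,0,0.056,-0.08,0],[0.01,-0.94,0,0.07,-0.1,0]]'>/dev/null; python3 -m jog '[[0,0,0,0,0,0],[0,0,0,0,0,0]]'
python3 - <<'E'
from h import *
s=r.state(); p,d=save('wrist','w2'); c=campose('wrist',s); np.savez('pics/w2_c.npz',K=c[0],k=c[1],o=c[2],R=c[3])
print(s['t'],s['tcp_pos'],s['ee_rot'],s['qpos'])
cv2.imwrite('pics/w2v.png',cv2.resize(cv2.imread('pics/w2.png'),None,fx=1.5,fy=1.5,interpolation=cv2.INTER_CUBIC))
P=cloud(d,c); print(proj([600,-206,159.],c))
E
```

```text
t: 2.65
tcp_pos: [544.0, -242.2, 328.8]
ee_rot: [0.489, 2.803, 0.391]
contact_force: [0.1, 0.4, 1.0]
grip_width: 85.4
2.65 [ 544.01183947 -242.20702261  328.7610004 ] [0.48923175 2.80264026 0.39072139] [-0.58250335  0.28222679  1.60073426  0.39251335  1.1427923  -1.95147449]
[[250.68793625 183.90971365]]
```

View pics/w2v.png

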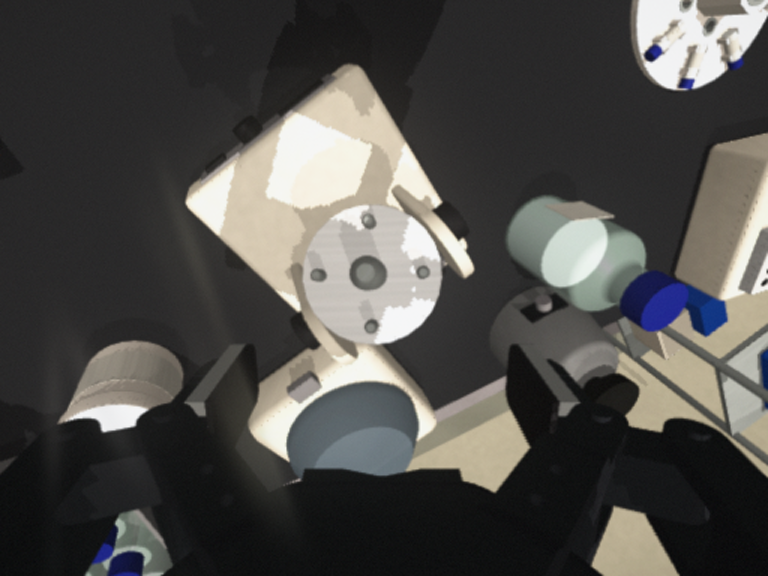

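The view is close to axial. The plate is centred at about (372,274). The pins are at (369,221), (424,271), (371,326) and (319,274), with the spigot at (368,272), all in 1.5x pixels.

```bash
cat > plate.py <<'E'
from h import *
import sys
from scipy.optimize import least_squares
f=np.load('pics/w2_c.npz'); c=(f['K'],float(f['k']),f['o'],f['R'])
D=np.load('pics/w2_d.npy'); P=cloud(D,c); im=cv2.imread('pics/w2.png')
v,u=np.mgrid[:384,:512]; rr=np.hypot(u-248,v-182.7)
mk=(rr<43)&(rr>9); 
for a in [(369,221),(424,271),(371,326),(319,274)]: mk&=np.hypot(u-a[0]/1.5,v-a[1]/1.5)>6
Q=P[mk&np.isfinite(P[...,0])]
for _ in range(6):
    m=Q.mean(0); n=np.linalg.svd(Q-m,full_matrices=0)[2][2]; n*=np.sign(n[2]); e=(Q-m)@n; Q=Q[abs(e)<max(1.5,2*e.std())] if _<5 else Q
print('normal',n,'tilt',np.degrees(np.arccos(n[2])),len(Q),e.std(),m)
# outline by grey: disc mask from depth
h=(P-m)@n; dm=(abs(h)<5)&(rr<60); pts=np.argwhere(dm)
cs,_=cv2.findContours(dm.astype(np.uint8),cv2.RETR_EXTERNAL,cv2.CHAIN_APPROX_NONE); cc=max(cs,key=cv2.contourArea)[:,0]; print(cv2.minEnclosingCircle(cc))
B=plane(cc,c,m,n); ex=np.cross([0,0,1],n);ex/=np.linalg.norm(ex);ey=np.cross(n,ex); xy=np.c_[(B-m)@ex,(B-m)@ey]
q=least_squares(lambda q:np.hypot(xy[:,0]-q[0],xy[:,1]-q[1])-44,[0,0],loss='soft_l1').x; C=m+q[0]*ex+q[1]*ey
print('outline centre',C, np.hypot(*(xy-q).T).mean())
pins=plane(np.array([(369,221),(424,271),(371,326),(319,274)])/1.5,c,m+14*n,n); pc=pins.mean(0)-14*n; print('pin centre',pc,np.linalg.norm(pins-pins.mean(0),axis=1))
sp=plane(np.array([(368,272)])/1.5,c,m+34*n,n)[0]-34*n; print('spigot',sp)
# pin bearing: rotate upright frame onto n by minimal rotation
w=np.cross([0,0,1],n); a=np.arccos(n[2]); Rm=R.from_rotvec(w/np.linalg.norm(w)*a).as_matrix(); lp=(pins-pins.mean(0))@Rm
an=np.degrees(np.arctan2(lp[:,1],lp[:,0])); print('pin ang',an, 'mod90',np.degrees(np.angle(np.exp(4j*np.radians(an)).mean()))/4, 'minrotvec/180',w/np.linalg.norm(w)*a/np.pi)
E
python3 plate.py
```

```text
normal [-0.57804262 -0.1628925   0.79958287] tilt 36.90971229471257 4734 0.6286870096951703 [ 599.46512143 -207.4336632   156.37133667]
((247.79171752929688, 182.18724060058594), 46.59513473510742)
outline centre [ 598.67208759 -207.98334687  155.68604597] 43.205357268556774
pin centre [ 599.18383549 -207.14419598  156.22695736] [30.83454606 31.51173959 31.32140077 30.87999286]
spigot [ 599.3401896  -206.6569215   156.43925893]
pin ang [ 160.22764403   70.47429437  -20.93106726 -110.41211677] mod90 -20.160278920034315 minrotvec/180 [ 0.05561807 -0.19736706  0.        ]
```

Estimated drive axis: tilt 36.9°, face centre about (599,-207,156), pins at -20.2° mod 90 in the tilt-aligned frame. I'll go back to grasp the carrier with the jaws at azimuth 45.8°.

```bash
cat >> h.py <<'E'
def delta(pos,Rt,s=None):
    s=s or r.state(); rv=(R.from_matrix(Rt)*R.from_rotvec(s['ee_rot']).inv()).as_rotvec()
    return ((np.array(pos)-s['tcp_pos'])/250).round(4),(rv/np.pi).round(4), np.linalg.norm(np.array(pos)-s['tcp_pos']).round(1),np.degrees(np.linalg.norm(rv)).round(2)
def down(yaw): # tool y at azimuth yaw deg, z down
    y=np.array([np.cos(np.radians(yaw)),np.sin(np.radians(yaw)),0]); z=np.array([0,0,-1.]); return np.c_[np.cross(y,z),y,z]
E
python3 - <<'E'
from h import *
print(delta([556,222,200],down(45.8)))
E
```

```text
(array([ 0.0466,  1.8523, -0.516 ]), array([-0.048 ,  0.1132, -0.1345]), np.float64(480.8), np.float64(32.81))
```

```bash
python3 -m jog '[[0.005,0.19,0,-0.01,0.0226,-0.027],[0.01,0.38,0,-0.02,0.0453,-0.054],[0.02,0.57,0,-0.029,0.068,-0.081],[0.03,0.76,0,-0.039,0.0906,-0.108],[0.0466,0.94,-0.05,-0.048,0.1132,-0.1345]]' >/dev/null; python3 -m jog '[[0,0.19,-0.05,0,0,0],[0,0.38,-0.1,0,0,0],[0,0.57,-0.16,0,0,0],[0,0.75,-0.24,0,0,0],[0,0.9123,-0.34,0,0,0]]'>/dev/null; python3 -m jog '[[0,0,-0.12,0,0,0],[0,0,-0.12,0,0,0],[0,0,-0.12,0,0,0]]'
python3 - <<'E'
from h import *
s=r.state(); print(s['qpos'],R.from_rotvec(s['ee_rot']).as_matrix().round(3)); print(delta([556,222,91],down(45.8)))
E
```

```text
t: 4.0
tcp_pos: [554.2, 211.3, 204.2]
ee_rot: [1.176, 2.911, -0.001]
contact_force: [-0.2, -0.1, 0.7]
grip_width: 85.2
[ 0.34546452  0.42469496  1.66770197 -0.00172304  1.04852516 -0.45651623] [[-0.719  0.695  0.001]
 [ 0.695  0.719 -0.001]
 [-0.002 -0.    -1.   ]]
(array([ 0.0072,  0.0429, -0.4528]), array([ 0.0004,  0.0004, -0.0011]), np.float64(113.7), np.float64(0.22))
```

```bash
python3 -m jog '[[0.0072,0.043,-0.05,0,0,0],[0.0072,0.043,-0.05,0,0,-0.001],[0.0072,0.043,-0.05,0,0,-0.001],[0.0072,0.043,-0.05,0,0,-0.001]]'
cat > caps.py <<'E'
from h import *
from scipy.optimize import least_squares
s=r.state(); p,d=save('wrist','w3'); c=campose('wrist',s); hsv=cv2.cvtColor(p,cv2.COLOR_RGB2HSV)
m=cv2.inRange(hsv,(110,120,60),(130,255,255)); n,l,st,ce=cv2.connectedComponentsWithStats(m)
k=[i for i in range(1,n) if st[i,4]>25]; P=plane(ce[k],c,(0,0,15)); P=P[np.hypot(P[:,0]-556,P[:,1]-222)<100]
q=least_squares(lambda q:np.hypot(P[:,0]-q[0],P[:,1]-q[1])-84.3,[556,223],loss='soft_l1').x
a=np.degrees(np.arctan2(P[:,1]-q[1],P[:,0]-q[0])); print(len(P),'centre',q,'res',(np.hypot(*(P[:,:2]-q).T)-84.3).round(1),'ang',((a+22.5)%45).round(1)) 
print(s['tcp_pos'],delta([q[0],q[1],91],down(45.8),s))
E
python3 caps.py
```

```text
t: 4.4
tcp_pos: [557.3, 220.2, 191.8]
ee_rot: [1.186, 2.907, 0.001]
contact_force: [-0.2, -0.0, -0.5]
grip_width: 85.2
8 centre [556.11863053 221.27391254] res [0.1 0.2 0.3 0.4 0.3 0.3 0.3 0.1] ang [ 0.5  1.1 44.8  1.6  1.5 44.9  0.4  1.2]
[557.32446638 220.15575758 191.77189694] (array([-0.0048,  0.0045, -0.4031]), array([0.0002, 0.0008, 0.001 ]), np.float64(100.8), np.float64(0.24))
```

```bash
python3 -m jog '[[-0.0048,0.0045,-0.12,0,0,0.001],[-0.0048,0.0045,-0.24,0,0,0.001],[-0.0048,0.0045,-0.33,0,0,0.001],[-0.0048,0.0045,-0.38,0,0,0.001],[-0.0048,0.0045,-0.403,0,0,0.001]]' 100 >/dev/null; python3 -m jog '[[0,0,0,0,0,0],[0,0,0,0,0,0],[0,0,0,0,0,0]]' 255 50;python3 -m jog '[[0,0,0,0,0,0],[0,0,0,0,0,0],[0,0,0,0,0,0],[0,0,0,0,0,0],[0,0,0,0,0,0]]' 255 60
```

```text
t: 5.25
tcp_pos: [556.0, 221.7, 90.9]
ee_rot: [1.18, 2.909, 0.001]
contact_force: [0.1, 0.7, -3.8]
grip_width: 39.4
t: 5.75
tcp_pos: [555.8, 221.6, 90.4]
ee_rot: [1.181, 2.909, -0.0]
contact_force: [-0.2, 0.2, -4.4]
grip_width: 39.3
```

```bash
python3 -m jog '[[0,0,0.05,0,0,0],[0,0,0.2,0,0,0],[0,0,0.4,0,0,0],[0,0,0.6,0,0,0],[0,0,0.8,0,0,0]]' >/dev/null;python3 -m jog '[[0,0,0.1,0,0,0],[0,0,0.1,0,0,0],[0,0,0.1,0,0,0]]' 
cat > tgt.py <<'E'
from h import *
import sys
n=np.array([-.57804,-.16289,.79958]); n/=np.linalg.norm(n); C=np.array([599.2,-207.1,156.3]); d0=90.5
w=np.array([.05562,-.19737,0])*np.pi; turn=-21.0
RT=R.from_rotvec(w).as_matrix()@R.from_euler('z',turn,degrees=True).as_matrix()@down(45.8)
def goal(h,lat=(0,0,0)): return C+n*(d0+h)+np.array(lat)
if __name__=='__main__':
    h=float(sys.argv[1]); s=r.state(); print(goal(h),delta(goal(h),RT,s)); sp=np.array(s['tcp_pos'])-n*d0-C; print('height',sp@n,'lat',sp-n*(sp@n),'ang',s['qpos'].round(2),'n/250',(n/250).round(5))
E
python3 tgt.py 65
```

```text
t: 6.55
tcp_pos: [555.1, 221.4, 314.9]
ee_rot: [1.181, 2.91, -0.001]
contact_force: [-0.5, 0.2, -4.7]
grip_width: 38.9
[ 509.31440114 -232.42950176  280.63521407] (array([-0.1832, -1.8152, -0.1372]), array([ 0.0916, -0.1848, -0.1126]), np.float64(457.4), np.float64(42.29))
height -7.972973683214775 lat [  3.62421301 441.90173099  92.64402943] ang [ 0.36  0.35  1.49 -0.    1.3  -0.44] n/250 [-0.00231 -0.00065  0.0032 ]
```

```bash
python3 -m jog '[[-0.01,-0.1,0,0.006,-0.0123,-0.0075],[-0.02,-0.22,0,0.012,-0.0246,-0.015],[-0.03,-0.36,0,0.018,-0.037,-0.0225],[-0.045,-0.5,0,0.0244,-0.049,-0.03],[-0.06,-0.64,0,0.0305,-0.0616,-0.0375]]' >/dev/null
python3 -m jog '[[-0.01,-0.14,0,0.006,-0.0123,-0.0075],[-0.02,-0.28,0,0.012,-0.0246,-0.015],[-0.03,-0.42,0,0.018,-0.037,-0.0225],[-0.045,-0.56,0,0.0244,-0.049,-0.03],[-0.06,-0.68,0,0.0305,-0.0616,-0.0375]]' >/dev/null
python3 -m jog '[[-0.01,-0.13,0,0.006,-0.0123,-0.0075],[-0.02,-0.25,0,0.012,-0.0246,-0.015],[-0.03,-0.36,0,0.018,-0.037,-0.0225],[-0.045,-0.44,0,0.0244,-0.049,-0.03],[-0.0632,-0.495,0,0.0306,-0.0616,-0.0376]]' >/dev/null
python3 -m jog '[[0,0,0,0,0,0],[0,0,0,0,0,0],[0,0,0,0,0,0]]'
python3 tgt.py 65
```

```text
t: 8.35
tcp_pos: [509.8, -231.2, 314.1]
ee_rot: [1.421, 2.224, 0.658]
contact_force: [0.1, -0.4, -3.0]
grip_width: 39.4
[ 509.31440114 -232.42950176  280.63521407] (array([-0.0018, -0.0049, -0.134 ]), array([-0.0004, -0.0006, -0.0004]), np.float64(33.5), np.float64(0.14))
height 91.31419178552227 lat [15.67114697  5.50130643 12.44985817] ang [-0.66  0.17  1.88  0.72  0.82 -1.53] n/250 [-0.00231 -0.00065  0.0032 ]
```

```bash
python3 -m jog '[[-0.0018,-0.0049,-0.04,0,0,0],[-0.0018,-0.0049,-0.08,0,-0.0005,0],[-0.0018,-0.0049,-0.11,0,-0.0005,0],[-0.0018,-0.0049,-0.134,0,-0.0005,0],[-0.0018,-0.0049,-0.134,0,-0.0005,0]]' >/dev/null
python3 -m jog '[[0,0,0,0,0,0],[0,0,0,0,0,0]]'
python3 tgt.py 65
cat > held.py <<'E'
from h import *
from tgt import n
s=r.state(); p,d=save('wrist','w4'); c=r.calibration('wrist'); T=np.array(c['tool_from_camera']); cp=(np.array(c['camera_matrix']),c['k1'],T[:3,3],T[:3,:3])
P=cloud(d,cp); im=cv2.cvtColor(p,cv2.COLOR_RGB2HSV)
rho=np.hypot(P[...,0],P[...,1]); m=(rho<86)&(rho>30)&(P[...,2]>60)&(P[...,2]<100)&(P[...,0]>0)
Q=P[m]; print('disc z hist',np.histogram(Q[:,2],bins=np.arange(60,101,2)))
t=Q[abs(Q[:,2]-np.median(Q[:,2]))<4]
for _ in range(5):
    mm=t.mean(0); nn=np.linalg.svd(t-mm,full_matrices=0)[2][2]; nn*=np.sign(nn[2]); e=(t-mm)@nn; t=t[(abs(e)<max(.7,2*e.std()))]
print('disc top plane in tool: normal',nn.round(3),'z at axis',mm[2]+(mm[:2]@nn[:2])/nn[2],len(t),e.std())
k=cv2.inRange(im,(110,120,50),(130,255,255)); N,l,st,ce=cv2.connectedComponentsWithStats(k); ii=[i for i in range(1,N) if st[i,4]>25]
X=plane(ce[ii],cp,(0,0,75.5)); rr=np.hypot(X[:,0],X[:,1]); a=np.degrees(np.arctan2(X[:,1],X[:,0])); print('caps r',rr.round(1),'ang',a.round(1),st[ii,4])
p2,d2=save('side','s4')
cv2.imwrite('pics/v4.png',np.vstack([cv2.cvtColor(p,cv2.COLOR_RGB2BGR),cv2.resize(p2[90:260,150:380,::-1],(512,378),interpolation=cv2.INTER_CUBIC)])[:,:])
a_=cv2.cvtColor(p,cv2.COLOR_RGB2BGR); b_=cv2.resize(p2[90:260,160:340,::-1],(406,384),interpolation=cv2.INTER_CUBIC); cv2.imwrite('pics/v4.png',cv2.resize(np.hstack([a_,b_]),(800,335)))
E
python3 held.py
```

```text
t: 9.05
tcp_pos: [509.8, -233.5, 282.4]
ee_rot: [1.419, 2.219, 0.659]
contact_force: [-0.3, -0.2, -4.0]
grip_width: 39.1
[ 509.31440114 -232.42950176  280.63521407] (array([-0.0019,  0.0045, -0.0069]), array([0.0002, 0.0011, 0.0001]), np.float64(2.1), np.float64(0.2))
height 66.29139765901932 lat [ 1.21489194 -0.90872894  0.69315551] ang [-0.67  0.2   1.93  0.78  0.76 -1.61] n/250 [-0.00231 -0.00065  0.0032 ]
disc z hist (array([   28,    22,    18,     0,   843,  4275,  2396,   702,   309,
         153,   572, 20569,  3280,    29,    30,    17,     2,     0,
           0,     0]), array([ 60,  62,  64,  66,  68,  70,  72,  74,  76,  78,  80,  82,  84,
        86,  88,  90,  92,  94,  96,  98, 100]))
disc top plane in tool: normal [ 0.002 -0.001  1.   ] z at axis 83.39462750025572 21315 0.4867034905122636
caps r [130.1  84.9  84.6  88.   84.4] ang [ 36.5 -22.3  22.  -67.5  66.8] [1358  499  494  175  391]
```

View pics/v4.png

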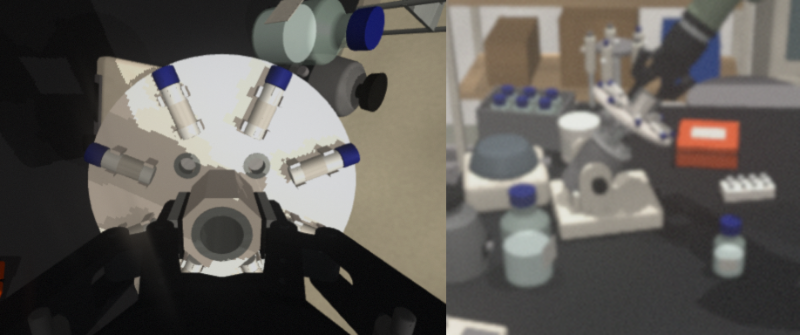

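The carrier is held square: the disc normal matches the tool axis and the caps are at ±22.2°. The side picture shows it tilted over the plate. Next I'll lower it along the axis to just above the spigot tip.

```bash
sed -i 's/d0=90.5/d0=91.2/' tgt.py; python3 tgt.py 38
```

```text
[ 524.51691721 -228.14547671  259.60617143] (array([ 0.0592,  0.0215, -0.0911]), array([0.0002, 0.0011, 0.0001]), np.float64(27.7), np.float64(0.2))
height 65.64714067407903 lat [ 1.17325402 -0.86998245  0.67094764] ang [-0.67  0.2   1.93  0.78  0.76 -1.61] n/250 [-0.00231 -0.00065  0.0032 ]
```

```bash
python3 -m jog '[[0.012,0.006,-0.018,0,0.001,0],[0.024,0.01,-0.036,0,0.001,0],[0.036,0.014,-0.054,0,0.001,0],[0.048,0.018,-0.073,0,0.001,0],[0.0592,0.0215,-0.0911,0,0.001,0]]' >/dev/null;python3 -m jog '[[0,0,0,0,0,0],[0,0,0,0,0,0],[0,0,0,0,0,0]]'; python3 tgt.py 20; python3 - <<'E'
from h import *
s=r.state(); print(s['contact_force'],s['wrist_torque'])
E
```

```text
t: 9.95
tcp_pos: [524.4, -228.1, 259.3]
ee_rot: [1.421, 2.221, 0.657]
contact_force: [-0.2, 0.5, -3.9]
grip_width: 38.8
[ 534.92168107 -225.21344435  245.21367077] (array([ 0.042 ,  0.0114, -0.0564]), array([ 0.0001, -0.0001,  0.0001]), np.float64(17.8), np.float64(0.02))
height 37.80022563214513 lat [-0.21293458  0.04265594 -0.14524685] ang [-0.64  0.24  1.94  0.82  0.71 -1.64] n/250 [-0.00231 -0.00065  0.0032 ]
[-0.20905278  0.48618878 -3.85197782] [-0.20053821  0.68632684 -0.02653037]
```

Right on the axis. I'll slide on in small steps, watching the force.

```bash
python3 -m jog '[[0.0046,0.0013,-0.0064,0,0,0],[0.0092,0.0026,-0.0128,0,0,0],[0.0138,0.0039,-0.0192,0,0,0],[0.0184,0.0052,-0.0256,0,0,0],[0.0184,0.0052,-0.0256,0,0,0]]';  python3 tgt.py 20
```

```text
t: 10.45
tcp_pos: [529.0, -226.6, 252.4]
ee_rot: [1.422, 2.222, 0.657]
contact_force: [-0.1, 0.7, -3.7]
grip_width: 39.3
[ 534.92168107 -225.21344435  245.21367077] (array([ 0.0238,  0.0054, -0.0286]), array([-0.0001, -0.0003,  0.    ]), np.float64(9.4), np.float64(0.07))
height 29.370090179164865 lat [-0.52293259  0.18093559 -0.34118331] ang [-0.63  0.25  1.95  0.83  0.69 -1.65] n/250 [-0.00231 -0.00065  0.0032 ]
```

```bash
python3 -m jog '[[0.0046,0.0013,-0.0064,0,0,0],[0.0092,0.0026,-0.0128,0,0,0],[0.0138,0.0039,-0.0192,0,0,0],[0.0138,0.0039,-0.0192,0,0,0]]';  python3 tgt.py 18;python3 - <<'E'
from h import *
s=r.state(); print(s['contact_force'],s['wrist_torque'])
E
```

```text
t: 10.85
tcp_pos: [532.9, -226.3, 248.0]
ee_rot: [1.421, 2.22, 0.656]
contact_force: [1.8, -2.0, -4.7]
grip_width: 39.5
[ 536.07776594 -224.88766297  243.61450403] (array([ 0.0127,  0.0058, -0.0177]), array([0.0004, 0.0001, 0.0004]), np.float64(5.6), np.float64(0.11))
height 23.611050830989377 lat [ 0.06260373 -0.53340705 -0.06340731] ang [-0.62  0.26  1.95  0.84  0.68 -1.66] n/250 [-0.00231 -0.00065  0.0032 ]
[ 1.82557437 -1.9847451  -4.66605475] [-0.52889762  0.49527248 -0.3052928 ]
```

Light side force of about 2.7 N from the bore. I'll shift about 0.5 mm towards where it pushes and carry on.

```bash
python3 -m jog '[[0.0012,-0.0016,0.0005,0,0,0],[0.0035,-0.001,-0.0027,0,0,0],[0.0058,-0.0003,-0.0059,0,0,0],[0.0081,0.0004,-0.0091,0,0,0],[0.0081,0.0004,-0.0091,0,0,0]]';  python3 tgt.py 15;python3 - <<'E'
from h import *
s=r.state(); print(s['contact_force'],s['wrist_torque'])
E
```

```text
t: 11.35
tcp_pos: [534.7, -226.0, 245.8]
ee_rot: [1.421, 2.221, 0.656]
contact_force: [1.0, -4.2, -3.3]
grip_width: 39.1
[ 537.81189325 -224.39899091  241.21575392] (array([ 0.0126,  0.0066, -0.0183]), array([0.0003, 0.    , 0.0003]), np.float64(5.8), np.float64(0.07))
height 20.746867086513987 lat [ 0.16284773 -0.70743287 -0.0263904 ] ang [-0.62  0.26  1.95  0.84  0.68 -1.66] n/250 [-0.00231 -0.00065  0.0032 ]
[ 1.04299061 -4.18500692 -3.27691936] [-0.73125447  0.50614548 -0.34890592]
```

```bash
cat > f.py <<'E'
from tgt import *
s=r.state(); f=np.array(s['contact_force'])-np.array([-.2,.4,-3.9]); sp=np.array(s['tcp_pos'])-n*d0-C
M=RT; L=M.T@f; print('t',s['t'],'h %.1f'%(sp@n),'axial f %.1f'%(f@n),'lat f',(f-n*(f@n)).round(1),'lat pos',(sp-n*(sp@n)).round(2),'trq',(np.array(s['wrist_torque'])-[-.2,.69,-.03]).round(2),'about n %.2f'%((np.array(s['wrist_torque'])-[-.2,.69,-.03])@n),'rot err',delta(C,RT,s)[1:4:2])
E
python3 -m jog '[[0,-0.0032,-0.0007,0,0,0],[0,-0.0032,-0.0007,0,0,0],[0,-0.0032,-0.0007,0,0,0]]' >/dev/null; python3 f.py
```

```text
t 11.65 h 20.7 axial f 0.1 lat f [ 2.  -2.9  0.8] lat pos [ 0.06 -0.99 -0.16] trq [-0.27 -0.41 -0.25] about n 0.03 rot err (array([-0.0001, -0.0001,  0.    ]), np.float64(0.02))
```

```bash
python3 -m jog '[[0.0024,-0.0032,0.0011,0,0,0],[0.0024,-0.0032,0.0011,0,0,0],[0.0047,-0.0026,-0.0021,0,0,0],[0.007,-0.0019,-0.0053,0,0,0],[0.007,-0.0019,-0.0053,0,0,0]]' >/dev/null; python3 f.py
```

```text
t 12.15 h 18.3 axial f -0.8 lat f [-0.3 -0.  -0.2] lat pos [ 0.08 -1.51 -0.25] trq [ 0.   -0.01  0.06] about n 0.05 rot err (array([-0.0003, -0.0005, -0.0001]), np.float64(0.11))
```

Free of side force now. Before meeting the pins, I'll look through the two visible holes.

```bash
python3 - <<'E'
from h import *
p,d=save('wrist','w5'); cv2.imwrite('pics/v5.png',cv2.resize(p[150:310,180:330,::-1],None,fx=3.75,fy=3.75,interpolation=cv2.INTER_CUBIC))
E
```

```text
(no output)
```

View pics/v5.png

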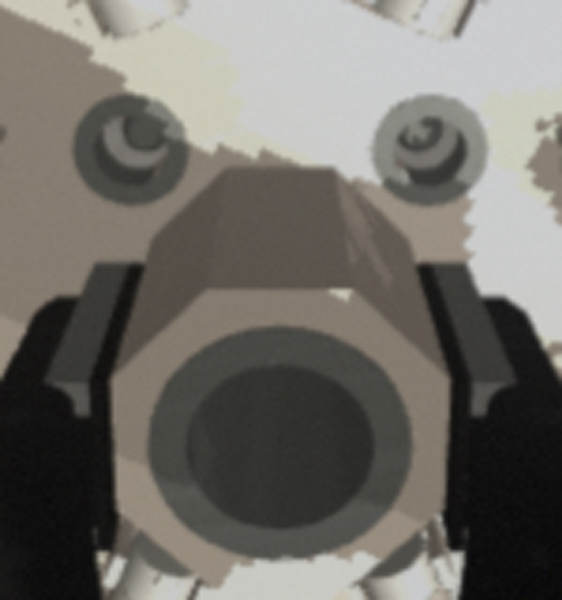

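Through the left hole (centre (131,150)) the pin tip shows at (147,130). Through the right hole (430,150) it shows at (420,130). Once I allow for parallax, expected at about 23 px up and 11 px inward, both are aligned within about 0.5 mm. Continuing gently.

```bash
python3 -m jog '[[0.0023,0.0007,-0.0032,0,0,0],[0.0046,0.0013,-0.0064,0,0,0],[0.007,0.002,-0.0096,0,0,0],[0.0092,0.0026,-0.0128,0,0,0],[0.0092,0.0026,-0.0128,0,0,0]]' >/dev/null; python3 f.py
```

```text
t 12.7 h 14.5 axial f -0.4 lat f [0.1 0.5 0.1] lat pos [ 0.36 -1.83 -0.11] trq [0.02 0.05 0.01] about n -0.01 rot err (array([-0.0001, -0.0003,  0.    ]), np.float64(0.05))
```

```bash
python3 -m jog '[[0.0023,0.0007,-0.0032,0,0,0],[0.0046,0.0013,-0.0064,0,0,0],[0.0046,0.0013,-0.0064,0,0,0]]' >/dev/null; python3 f.py
```

```text
t 13.0 h 12.5 axial f 0.1 lat f [-0.1 -0.5 -0.2] lat pos [ 0.42 -1.83 -0.07] trq [0.02 0.04 0.06] about n 0.03 rot err (array([-0.0001, -0.0003,  0.    ]), np.float64(0.05))
```

```bash
python3 -m jog '[[0.0023,0.0007,-0.0032,0,0,0],[0.0046,0.0013,-0.0064,0,0,0],[0.007,0.002,-0.0096,0,0,0],[0.0092,0.0026,-0.0128,0,0,0],[0.0092,0.0026,-0.0128,0,0,0]]' >/dev/null; python3 f.py
```

```text
t 13.5 h 8.5 axial f 0.3 lat f [-0.2 -0.8 -0.3] lat pos [ 0.4  -1.84 -0.08] trq [0.   0.01 0.09] about n 0.07 rot err (array([-0.0001, -0.0003,  0.    ]), np.float64(0.05))
```

```bash
python3 -m jog '[[0.0023,0.0007,-0.0032,0,0,0],[0.0046,0.0013,-0.0064,0,0,0],[0.0046,0.0013,-0.0064,0,0,0]]' >/dev/null; python3 f.py
```

```text
t 13.8 h 6.6 axial f 0.6 lat f [-0.5  0.1 -0.4] lat pos [ 0.43 -1.87 -0.07] trq [ 0.01  0.05 -0.04] about n -0.04 rot err (array([-0.    , -0.0002,  0.0001]), np.float64(0.04))
```

Below 14 mm with no force, so the pins are in the holes. Sliding on to home.

```bash
python3 -m jog '[[0.0023,0.0007,-0.0032,0,0,0],[0.0046,0.0013,-0.0064,0,0,0],[0.007,0.002,-0.0096,0,0,0],[0.0092,0.0026,-0.0128,0,0,0],[0.0092,0.0026,-0.0128,0,0,0]]' >/dev/null; python3 f.py
```

```text
t 14.3 h 2.6 axial f 0.3 lat f [ 0.3 -0.4  0.1] lat pos [ 0.39 -1.85 -0.1 ] trq [-0.07 -0.03  0.04] about n 0.08 rot err (array([-0.0001, -0.0003,  0.    ]), np.float64(0.05))
```

```bash
python3 -m jog '[[0.0012,0.0003,-0.0016,0,0,0],[0.0023,0.0007,-0.0032,0,0,0],[0.0023,0.0007,-0.0032,0,0,0]]' >/dev/null; python3 f.py
```

```text
t 14.6 h 1.7 axial f 0.1 lat f [ 0.6 -0.9  0.2] lat pos [ 0.42 -1.84 -0.07] trq [-0.01 -0.03  0.04] about n 0.04 rot err (array([-0.    , -0.0002,  0.0001]), np.float64(0.04))
```

```bash
python3 -m jog '[[0.0012,0.0003,-0.0016,0,0,0],[0.0023,0.0007,-0.0032,0,0,0],[0.0023,0.0007,-0.0032,0,0,0]]' >/dev/null; python3 f.py
```

```text
t 14.9 h 0.7 axial f 0.5 lat f [ 0.  -0.3 -0.1] lat pos [ 0.42 -1.84 -0.07] trq [ 0.03 -0.01  0.03] about n 0.01 rot err (array([-0.    , -0.0002,  0.    ]), np.float64(0.04))
```

```bash
python3 -m jog '[[0.0006,0.0002,-0.0008,0,0,0],[0.0012,0.0003,-0.0016,0,0,0],[0.0012,0.0003,-0.0016,0,0,0]]' >/dev/null; python3 f.py; python3 -m jog '[[0.0006,0.0002,-0.0008,0,0,0],[0.0012,0.0003,-0.0016,0,0,0],[0.0012,0.0003,-0.0016,0,0,0]]' >/dev/null; python3 f.py
```

```text
t 15.2 h 0.2 axial f 0.2 lat f [-0.5  0.2 -0.3] lat pos [ 0.47 -1.85 -0.04] trq [-0.01  0.03  0.04] about n 0.04 rot err (array([ 0.    , -0.0002,  0.    ]), np.float64(0.03))
t 15.5 h 0.1 axial f 5.5 lat f [-1.6  0.4 -1.1] lat pos [ 0.43 -1.79 -0.05] trq [0.01 0.24 0.01] about n -0.04 rot err (array([ 0.    , -0.0001,  0.    ]), np.float64(0.02))
```

```bash
python3 -m jog '[[0.0006,0.0002,-0.0008,0,0,0],[0.0012,0.0003,-0.0016,0,0,0],[0.0012,0.0003,-0.0016,0,0,0]]' >/dev/null; python3 f.py
```

```text
t 15.8 h 0.0 axial f 10.5 lat f [-2.5  1.1 -1.6] lat pos [ 0.42 -1.78 -0.06] trq [0.02 0.42 0.02] about n -0.06 rot err (array([ 0.0001, -0.0001, -0.    ]), np.float64(0.02))
```

Firm stop at h≈0 with light pressure (10 N), so the carrier is home. I'll relax and release.

```bash
python3 -m jog '[[-0.0012,-0.0003,0.0016,0,0,0],[-0.0016,-0.0004,0.0022,0,0,0]]' >/dev/null; python3 f.py; python3 -m jog '[[0,0,0,0,0,0],[0,0,0,0,0,0],[0,0,0,0,0,0],[0,0,0,0,0,0],[0,0,0,0,0,0]]' 90; python3 f.py
```

```text
t 16.0 h 0.1 axial f 5.3 lat f [-0.7  1.8 -0.2] lat pos [ 0.46 -1.8  -0.04] trq [-0.02  0.22  0.04] about n 0.01 rot err (array([ 0.    , -0.0001,  0.    ]), np.float64(0.03))
t: 16.5
tcp_pos: [547.2, -223.8, 229.2]
ee_rot: [1.421, 2.221, 0.657]
contact_force: [0.4, -0.3, -0.3]
grip_width: 55.1
t 16.5 h -0.1 axial f 2.6 lat f [ 2.1 -0.3  1.5] lat pos [ 0.67 -1.9   0.1 ] trq [ 0.12 -0.49 -0.01] about n 0.00 rot err (array([ 0.    , -0.0001,  0.0001]), np.float64(0.02))
```

Released to 55 mm with no residual contact. Backing out along the axis.

```bash
python3 -m jog '[[-0.012,-0.0034,0.0165,0,0,0],[-0.03,-0.0085,0.0415,0,0,0],[-0.055,-0.0155,0.076,0,0,0],[-0.085,-0.024,0.1176,0,0,0],[-0.115,-0.0324,0.159,0,0,0]]'; python3 -m jog '[[-0.11,-0.03,0.15,0,0,0],[-0.22,-0.06,0.3,0,0,0],[-0.33,-0.09,0.46,0,0,0],[-0.33,-0.09,0.46,0,0,0],[-0.33,-0.09,0.46,0,0,0]]'
python3 - <<'E'
from tgt import *
s=r.state(); p,d=save('wrist','w6'); c=campose('wrist',s); P=cloud(d,c); h=(P-C)@n; L=P-C-h[...,None]*n; rho=np.linalg.norm(L,axis=-1)
m=(rho>25)&(rho<85)&(h>0)&(h<14); t=P[m]
for _ in range(6):
    mm=t.mean(0); nn=np.linalg.svd(t-mm,full_matrices=0)[2][2]; nn*=np.sign(nn[2]); e=(t-mm)@nn; t=t[abs(e)<max(1,2*e.std())]
print('disc top height',(mm-C)@n,'angle to axis deg',np.degrees(np.arccos(nn@n)),nn,len(t),s['contact_force'])
p2,_=save('side','s6'); p3,_=save('top','t6')
a_=p[...,::-1]; b_=cv2.resize(p2[90:260,160:340,::-1],(406,384),interpolation=cv2.INTER_CUBIC); cv2.imwrite('pics/v6.png',cv2.resize(np.hstack([a_,b_]),(800,335)))
for nm,q in(('side0',p2),('top0',p3)):
    D=cv2.absdiff(cv2.imread(f'pics/{nm}.png'),q[...,::-1].copy()).max(2); N,l,st,ce=cv2.connectedComponentsWithStats((D>70).astype(np.uint8)); print(nm,[(st[i,:5].tolist()) for i in range(1,N) if st[i,4]>25])
E
```

```text
t: 17.0
tcp_pos: [517.6, -232.2, 270.1]
ee_rot: [1.421, 2.221, 0.657]
contact_force: [0.4, 0.7, -0.0]
grip_width: 55.1
t: 17.5
tcp_pos: [434.8, -254.8, 385.6]
ee_rot: [1.42, 2.219, 0.654]
contact_force: [-0.2, 0.1, -0.6]
grip_width: 55.3
disc top height 7.791182257902523 angle to axis deg 0.06411303254619091 [-0.57728162 -0.16239118  0.80023436] 8517 [-0.17823097  0.06659792 -0.58351917]
side0 [[444, 3, 68, 122, 3107], [461, 15, 11, 5, 33], [316, 27, 7, 14, 66], [331, 39, 8, 20, 120], [390, 48, 47, 97, 768], [303, 64, 16, 15, 116], [274, 74, 41, 38, 571], [428, 121, 14, 12, 136], [441, 134, 47, 56, 1048], [240, 152, 11, 6, 35], [249, 159, 15, 17, 124], [244, 180, 22, 19, 227], [382, 214, 14, 7, 71], [435, 228, 8, 6, 38], [411, 238, 38, 12, 322], [219, 250, 61, 43, 1970]]
top0 [[289, 147, 42, 33, 506], [331, 147, 17, 37, 305], [163, 168, 52, 52, 2055], [313, 170, 11, 12, 50], [320, 175, 9, 10, 51], [311, 185, 20, 19, 165], [362, 234, 26, 20, 177], [332, 277, 85, 81, 841], [29, 302, 19, 51, 767], [360, 305, 60, 79, 230], [0, 308, 24, 13, 206], [63, 314, 21, 14, 213], [224, 326, 13, 15, 114], [266, 339, 15, 11, 49], [305, 342, 66, 42, 1135], [30, 347, 33, 15, 89], [257, 350, 18, 6, 38], [232, 357, 19, 26, 52], [37, 361, 11, 23, 72], [276, 364, 10, 20, 116], [49, 371, 27, 13, 196]]
```

View pics/v6.png

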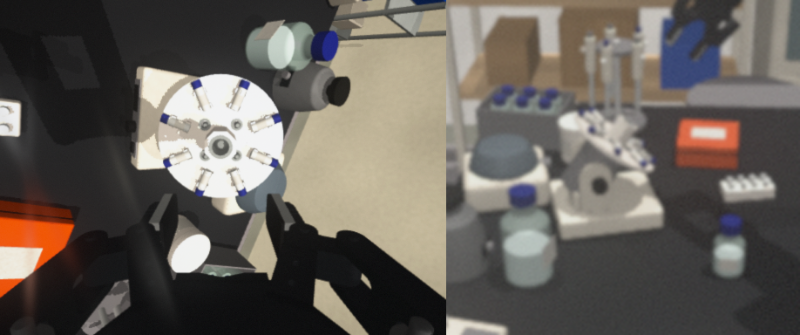

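The carrier sits flat on the plate. Its disc top is 7.8 mm above the face (8 mm expected), 0.06° from the plate normal, with pins showing in the holes. The bystanders are where they were, and the gripper is clear.

```bash
python3 -m jog '[[0,0,0,0,0,0],[0,0,0,0,0,0]]' >/dev/null; python3 -c "
from workcell import r
print(r.finish_job())"
```

```text
the job is handed in; nothing more can be done
None
```

The loaded carrier is mounted on the rotator, flat against the drive plate, and I handed the job in at about 18 s of the 58 s allowed.

**What I did:** I gripped the carrier by its collar, tilted it 36.9° to match the drive axis and turned it about 21° to line its holes up with the pins. I then slid it on in small steps. The bore met the spigot slightly off-centre, with side forces up to about 5 N, so I shifted the carrier up to about 1.8 mm sideways until they vanished. The holes took the pins with no noticeable force. I stopped when it came up firm at about 10 N, eased off, released it and backed out along the axis.

**Last checks:**
- **Seating:** the disc top measured 7.8 mm above the plate face, against 8 mm expected, and 0.06° from the plate's normal. The pins appear in the holes in the last wrist view.
- **Gripper:** it was clear of everything, with contact force near zero.
- **Bystanders:** in the before-and-after images, the large changes lie at the carrier's old spot, the rotator, the robot and its shadow. A few smaller ones I did not trace individually, but the last pictures show nothing displaced.
- **Disagreement:** the free-sliding position was about 1.8 mm off the axis I had estimated from the camera. That is within the stated 2 mm calibration accuracy.

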